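# Hang the marker bin on the craft caddy, then hold the caddy up level

## Task

Clear the collage table for carrying: hang the orange marker bin by its handle on the double hook at the end of the wooden caddy and let go of it, then take the caddy by the middle of its wooden handle bar and lift it, bin and all, about 10 cm clear of the table. Finish there, still holding the caddy level and steady in the air with the bin hanging from the hook; do not put it down. Keep the bin and caddy upright all the way, and leave the glue stick, stemmed glass, tape roll and magazines where they are.

Things in the scene. Friction and masses are not known exactly. Their poses are not given: they have to be found in the camera images.
- caddy: Loose open plywood tool tray, 200 (its x) x 140 (y) x 55 mm high, about 0.55 kg, glue sticks and bits fixed in it. Origin at the centre of its underside; x along the handle bar towards the hook end, z up. Two uprights at x = +-75 mm (12 mm thick, 30 mm wide, 217 mm high) carry the handle bar. With the bin hung it balances under about the middle of the bar.
- caddy_handle (a point): Centre of the caddy's wooden handle bar, 205 mm above the caddy's underside; axes as the caddy. The bar runs along x between the uprights, 24 mm wide (y) and 24 mm high; the space under it is free for at least 85 mm.
- hook_seat (a point): Where the middle of the bin's crossbar rests when hung: 160 mm along the caddy's x from the handle centre, 184 mm above the caddy's underside; axes as the caddy. Bring the bin in from outside, along the caddy's -x, its crossbar above the prong tips and its box below the prongs, then lower it on the seat.
- hook_tips (a point): Midway between the two upturned tips of the double hook: 19 mm further out in the caddy's x than the seat. Tops of the tips: 20 mm above the seat. The two steel prongs, 8 mm thick, at y = +-34 mm, run out from a crosspiece (92 mm wide, its face 71 mm inward of the seat, its top 15 mm above it), dip to the seat (lowest underside 13 mm below it) and turn up. Between them 60 mm is free for fingers.
- bin: The marker bin: loose orange plastic box 56 (its x) x 110 (y) x 70 mm high, markers in it up to 93 mm above its underside, about 0.12 kg. Origin at the centre of its underside, z up. Stiff handle of 8 mm steel bar: two upright legs at y = +-57 mm and a crossbar along y, centre 155 mm above the underside. It may hang either way round, crossbar along the caddy's y, then about 29 mm off the table.
- bin_grip (a point): Centre of the wooden grip in the middle of the bin's crossbar, 155 mm above the bin's underside: 12 mm wide (bin's x), 34 mm long (y), 16 mm high; axes as the bin.
- glue_stick: Bystander: upright glue stick, yellow with blue ends, 28 mm across, 100 mm high; origin at the centre of its underside.
- glass: Bystander: stemmed glass, 72 mm across, 165 mm high; origin at the centre of its foot's underside.
- tape: Bystander: white tape roll lying flat, 70 mm across, 20 mm high; origin at the centre of its underside.
- magazines: Bystander: pile of magazines 160 x 220 mm, 25 mm high; origin at the centre of its underside.

How it is judged (in metres and radians):
On the way:
1. the bin hangs by its handle from the caddy's double hook, released and clear of the table, while the caddy still stands on the table (distance between bin_grip and hook_seat below 0.025 m and contact force between bin and caddy above 0.4 N and contact force between bin and the arm below 0.1 N and contact force between bin and the fingers below 0.1 N and height (world z) of bin above 0.012 m and angle between bin_grip's own z axis and vertical below 0.3 rad and height (world z) of caddy below 0.01 m), for 0.3 s.
At the end, for the whole second after the job is handed in: Gripper holds the caddy 60 to 180 mm above the table, tilt under 0.14 rad, still (0.03 m/s, 0.2 rad/s); the bin hangs from the hook within 25 mm of the seat, tilt under 0.3 rad, under 0.06 m/s, not touched by the robot; neither touches a bystander (distance between bin_grip and hook_seat below 0.025 m and contact force between bin and caddy above 0.4 N and contact force between bin and the arm below 0.1 N and contact force between bin and the fingers below 0.1 N and height (world z) of bin above 0.012 m and angle between bin_grip's own z axis and vertical below 0.3 rad and height (world z) of caddy between 0.06 and 0.18 m and angle between caddy's own z axis and vertical below 0.14 rad and linear speed of caddy below 0.03 m/s and angular speed of caddy below 0.2 rad/s and linear speed of bin below 0.06 m/s and contact force between caddy and the fingers above 2 N and contact force between each of caddy, bin and glue_stick below 0.05 N and contact force between each of caddy, bin and glass below 0.05 N and contact force between each of caddy, bin and tape below 0.05 N and contact force between each of caddy, bin and magazines below 0.05 N); the arm keeps its last pose, push and grip.
It fails at once if the bin is tipped more than about 40 degrees (angle between bin's own z axis and vertical above 0.7 rad).
It fails at once if the caddy is tipped more than about 25 degrees (angle between caddy's own z axis and vertical above 0.45 rad).
It fails at once if the glue stick, glass, tape roll or magazines are moved more than 3 cm or knocked over (distance of any of glue_stick, glass, tape, magazines from where it was at the start of the episode above 0.03 m or angle between any of glue_stick, glass, tape, magazines's own z axis and vertical above 0.4 rad).
It also fails if it takes over 61 s, if anything falls off the work surface, if the arm or the gripper's body presses on something with over 40 N, if the wrist force passes 120 N, or if a joint passes its speed limit or range.

## Robot

A 6-joint arm with a two-finger parallel gripper is mounted at the origin on the work surface. World frame = base frame: x ahead of the robot, y to its left, z up, the work surface at z = 0. Lengths are in mm, angles in rad, forces in N, time in s.
With the tool pointing down it reaches from about 275 to 1000 mm from the base axis. Payload 8.4 kg.
Tool frame: the origin (TCP) lies at the very end of the fingers, on their centre line; the grasp point (between the pads) lies 19 mm behind it; z points along the fingers, y is the line along which they close (so a half turn about z gives the same grasp; the last joint's range is limited). The gripper opens to 85 mm and grips with 20 to 120 N. Pads are 22 mm wide; open, the fingers measure 114 mm over their backs; the gripper's body (76 mm by 85 mm) begins 54 mm behind the grasp point. The pads swing forward as they close: fully open they stand 13 mm farther back than shut.
Start: joints at [-1.267, 0.353, 1.633, -0, 1.155, -0.002], TCP at [188.159, -596.007, 231.281] pointing down, gripper open.
Joint ranges: [-2.63, 2.63], [-0.92, 2.1], [0.06, 2.66], [-1.3, 4.44], [0, 2.69], [-3.02, 3.02]. Speed limits (rad/s): [2.22, 2.22, 2.79, 3.14, 3.14, 3.14].

## Interface

Orientations are given as [roll, pitch, yaw] about the fixed x, y, z axes, in that order (R = Rz(yaw) Ry(pitch) Rx(roll)).
In Python, from rig import r, vision gives the robot as it stands. The module is installed in compiled form; this text tells all that it offers.
- The arm moves only by the tool play_rows, never from a script. Its argument "steps" is a list of rows, each an object with "delta_pos": the shift along the tool's x, y, z in cm, a list of three; "yaw": the turn about the tool's z in rad; "jaw": the opening in per cent of the stroke, from 0 (shut) to 100 (fully open). A call has exactly 8 rows; each row is the pose to reach, as a shift and turn from the pose commanded when the call began, along the tool's axes at that moment; what a row does not reach only later rows make up. A row lasts 1/10 s, in which the tool goes at most 50 mm and 8.59 degrees, less where a joint would pass 70% of its speed; a pose out of reach is approached as far as the arm can. A call with a gripper value outside its range is refused whole. The fingers move at their own pace and stop on an object; "grip_force" is the grip in N (left out, the last holds). Time passes only in rows, so rows that repeat a pose let the fingers close, or fill a call up. It gives the time, the measured TCP pose, the force, the opening and the grip force at its end, in the units of the state.
- r.sense(): the state, without advancing time (a new reading comes with each control period).
- vision.grab_frame(name): name is "side" or "top"; returns (picture, depth): 480x640x3 uint8, red, green, blue; 480x640 float32, mm along the optical axis (not along the pixel's ray), 0 where there is no reading.
- vision.calibration(name): a dict with "mtx" (3x3 intrinsics, pixels), "extrinsics" (4x4, takes a point from camera to world coordinates). Camera axes: x right, y down, z forward; pixel columns grow to the right and rows downward; lengths in mm; the calibration is good to about 2 mm. A picture is of the moment at which its call begins. calibration takes no time and is no camera call.
- r.sign_off(): hands the job in; it is judged then, once.
Trained networks look in the newest picture that a camera, given by its name, has taken for a name from the list of things; names that differ only in an ending like _2 or _b are one class to them, and where a whole thing is asked for, a point or a joint stands for the part that bears it (a point fixed in the world has none). Each returns a list of dicts, best first, with "conf" (0 to 1); they miss things now and then, are a little off and sometimes report something else, mostly with a low value. They report only what shows in the picture. A call takes as long as a camera call.
- vision.cut_out(camera, thing): "region" (480x640 bool, what is visible of it) and "uv" ([column, row] in pixels, amid what is visible of it).
- vision.landmark_of(camera, thing): "uv" ([column, row] in pixels: a listed point, or the origin of a listed thing).
The state is a dict: "clock": time; "qpos": joint angles; "qvel": joint speeds; "joint_efforts": joint torques, N m; "eef_pos": TCP position; "tcp_rot": TCP orientation; "contact_force": force on the tool from outside, world axes, zero at the start; "wrist_torque": the same for the moment, N m; "opening": opening from 0.0 (shut) to 1.0 (fully open); "grasp_force": force on a finger pad.
Only numpy, scipy, OpenCV 4.12 (cv2) and the standard library are available. Lean on these libraries where they do the work, as an engineer would, in place of code of your own. Each camera call takes 0.05 s, during which the arm holds its last target. There are 200 camera calls.

## Working session

There is one attempt and no reset: what is moved stays moved. The work goes in short steps, Python scripts to look and compute and a tool call to move; the robot and the scene stay as the last step left them, time stands still between calls to the robot, and variables do not carry over. Pictures are saved under pics/ and viewed, at most 10 in all, crops included, and the job is handed in when it is done.

Besides the shell and the picture viewer there is one more tool, called in YAML: its name, and indented under it one key for each argument. play_rows: Moves the arm, as the interface text tells. Its arguments: {"type":"object","properties":{"steps":{"type":"array"},"grip_force":{"type":"number"}},"required":["steps"]}

```bash
mkdir -p pics; cat > h.py <<'E'
import numpy as np, cv2
from rig import r, vision
def grab(c,n=None):
    im,d=vision.grab_frame(c)
    if n: cv2.imwrite(f'pics/{n}.png',im[:,:,::-1])
    return im,d
def cal(c):
    k=vision.calibration(c); return np.array(k['mtx']),np.array(k['extrinsics'])
def at_depth(c,uv,z):
    K,E=cal(c); p=np.linalg.inv(K)@np.array([uv[0],uv[1],1.])*z
    return (E@np.append(p,1))[:3]
def at_height(c,uv,h):
    K,E=cal(c); d=E[:3,:3]@np.linalg.inv(K)@np.array([uv[0],uv[1],1.]); o=E[:3,3]
    return o+d*(h-o[2])/d[2]
def cloud(c,d,m):
    K,E=cal(c); v,u=np.nonzero(m&(d>0)); z=d[v,u]
    P=np.c_[(u-K[0,2])/K[0,0]*z,(v-K[1,2])/K[1,1]*z,z]
    return P@E[:3,:3].T+E[:3,3]
E
cat > a.py <<'E'
from h import *
np.set_printoptions(precision=1,suppress=True)
H=dict(caddy=0,caddy_handle=205,hook_seat=184,hook_tips=184,bin=0,bin_grip=155,glue_stick=0,glass=0,tape=0,magazines=0)
ims=[]
for c in ('top','side'):
    im,d=grab(c); ims.append(im); print(c,cal(c)[1][:3,3])
    for t,h in H.items():
        L=vision.landmark_of(c,t)
        print(t,[(round(x['conf'],2),np.array(x['uv']),at_height(c,x['uv'],h)) for x in L[:2]])
    np.save(c+'_d.npy',d)
    cv2.imwrite(f'pics/{c}0.png',im[:,:,::-1])
    for t in ('caddy','bin'):
        L=vision.cut_out(c,t)
        if L:
            P=cloud(c,d,L[0]['region']); print(t,L[0]['conf'],len(P),np.percentile(P,[2,50,98],axis=0)); np.save(f'{c}_{t}.npy',P)
print(r.sense())
E
python3 a.py
```

```text
top [ 417.    19.1 1254.9]
caddy [(0.64, array([258.6, 282.1]), array([536.8, 223.4,   0. ])), (0.2, array([446.9, 213.7]), array([ 704.7, -286.8,    0. ]))]
caddy_handle [(0.6, array([250.1, 271.3]), array([541.9, 209. , 205. ]))]
hook_seat [(0.56, array([318.3, 263.9]), array([556.2,  56.9, 184. ])), (0.5, array([193.7, 301.5]), array([480.1, 341. , 184. ]))]
hook_tips [(0.77, array([322.4, 265.3]), array([552.7,  47.7, 184. ]))]
bin [(0.62, array([426.5, 268.8]), array([ 557.6, -221.9,    0. ]))]
bin_grip [(0.71, array([435.3, 260.4]), array([ 559.1, -213.7,  155. ]))]
glue_stick [(0.73, array([191. , 300.2]), array([494.6, 403.6,   0. ]))]
glass [(0.81, array([377.5, 190.8]), array([ 775.7, -103.9,    0. ]))]
tape [(0.86, array([450.7, 214. ]), array([ 703.5, -296.9,    0. ]))]
magazines [(0.89, array([274.4, 197. ]), array([769. , 178.8,   0. ]))]
caddy 0.87 4887 [[469.9  68.6   0.8]
 [532.7 210.   51.1]
 [607.7 311.5 219.4]]
bin 0.66 4716 [[470.4  88.2   1.9]
 [532.3 213.2  51.1]
 [605.7 311.4 219.4]]
side [574.4 909.9 752.8]
caddy [(0.84, array([369.6, 354.7]), array([535.1, 2
[... 411 characters left out ...]
83, array([303.1, 202.8]), array([ 700.7, -285.6,    0. ]))]
magazines [(0.69, array([243.2, 339.3]), array([765. , 188.4,   0. ]))]
caddy 0.73 11273 [[470.3  79.    3.1]
 [540.6 272.3  54.1]
 [603.  318.6 216.7]]
bin 0.93 2299 [[ 498.5 -259.2   -0.1]
 [ 551.9 -206.4   59. ]
 [ 610.8 -177.   160. ]]
{'clock': 1.3, 'qpos': array([-1.3,  0.4,  1.6,  0. ,  1.2, -0. ]), 'qvel': array([-0., -0.,  0., -0.,  0.,  0.]), 'joint_efforts': array([ -0. , -60.5, -34.2,  -0. ,   0. ,   0. ]), 'eef_pos': array([ 188.2, -596. ,  231.3]), 'tcp_rot': array([ 3.1, -0. ,  0.3]), 'contact_force': array([-0.1,  0.2, -0.3]), 'wrist_torque': array([ 0., -0., -0.]), 'grasp_force': 0.0, 'opening': 1.0012472417043738}
```

```bash
cat > b.py <<'E'
from h import *
np.set_printoptions(precision=1,suppress=True)
def line(P):
    c=np.median(P,0)[:2]; v=cv2.fitLine(P[:,:2].astype(np.float32),cv2.DIST_HUBER,0,.01,.01).ravel(); 
    return v[2:],np.degrees(np.arctan2(v[1],v[0])),c
for c in ('top','side'):
    A=cloud(c,np.load(c+'_d.npy'),np.ones((480,640),bool))
    def box(x0,x1,y0,y1,z0,z1):
        return A[np.all((A>[x0,y0,z0])&(A<[x1,y1,z1]),1)]
    for n,b in dict(bar=(480,600,130,290,195,230),tray=(440,640,80,340,40,62),cross=(480,640,-290,-150,138,175),bin=(480,640,-290,-150,58,82),binall=(480,640,-290,-150,8,82),hook=(480,640,0,110,165,215)).items():
        P=box(*b)
        if len(P)>8:
            print(c,n,len(P),*line(P),np.percentile(P,[3,97],axis=0).ravel(), 'rect',cv2.minAreaRect(P[:,:2].astype(np.float32)))
print(r.sense()['tcp_rot'], cal('top')[1], cal('side')[1])
E
python3 b.py
```

```text
top bar 951 [538.6 208. ] -86.969986 [538.7 202.1] [524.2 131.8 197.9 570.4 285.7 220.5] rect ((543.1005859375, 210.5547637939453), (158.98277282714844, 90.42696380615234), 88.83014678955078)
top tray 939 [510.3 231.7] -65.92874 [507.6 234.9] [468.8 116.4  40.8 609.1 313.4  59.2] rect ((539.4981689453125, 215.77044677734375), (140.63922119140625, 200.56768798828125), 2.2092487812042236)
top cross 232 [ 553.8 -222.5] 21.88804 [ 554.  -222.6] [ 501.5 -243.1  148.3  606.7 -201.3  165.9] rect ((555.1115112304688, -222.98658752441406), (120.82400512695312, 12.391919136047363), 22.769672393798828)
top bin 277 [ 550.6 -206.4] 20.312403 [ 550.5 -211.1] [ 499.1 -258.4   59.3  608.9 -181.4   80. ] rect ((555.212890625, -223.09317016601562), (120.0873031616211, 58.40021514892578), 21.35529327392578)
top binall 655 [ 544.5 -208.7] 11.870986 [ 550.6 -213. ] [ 499.1 -257.3    8.7  607.6 -180.3   77.5] rect ((562.2168579101562, -213.9052734375), (136.5348663330078, 87.9760513305664), 11.776176452636719)
top hook 236 [543.3  71.6] -1.5685157 [515.4  70.9] [507.   35.9 177.1 582.3 108.3 203.6] rect (
[... 867 characters left out ...]
, 63.74115753173828), 21.401283264160156)
side binall 1554 [ 540.1 -201. ] 18.391039 [ 551.5 -203. ] [ 499.1 -256.5   10.9  610.4 -177.4   78.6] rect ((554.6693115234375, -220.59188842773438), (121.78483581542969, 65.45460510253906), 21.820573806762695)
side hook 282 [546.6  55.8] 2.3753502 [573.9  56.1] [506.9  38.7 176.9 582.  106.9 202.2] rect ((543.7879638671875, 73.24830627441406), (75.93965911865234, 74.93079376220703), 1.6250460147857666)
[ 3.1 -0.   0.3] [[  -0.    -1.     0.2  417. ]
 [  -1.     0.     0.    19.1]
 [  -0.    -0.2   -1.  1254.9]
 [   0.     0.     0.     1. ]] [[ -1.   -0.    0.1 574.4]
 [ -0.1   0.6  -0.8 909.9]
 [ -0.   -0.8  -0.6 752.8]
 [  0.    0.    0.    1. ]]
```

View pics/top0.png

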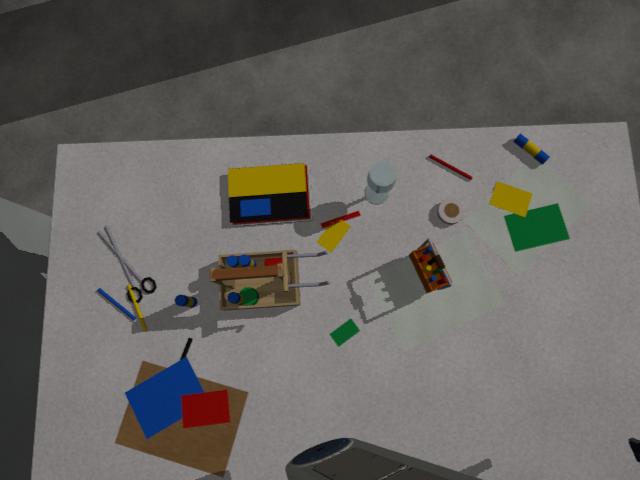

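View pics/side0.png

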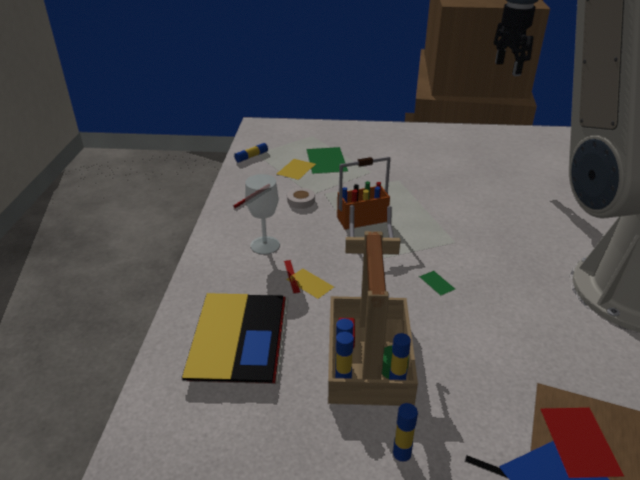

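```bash
cat > g.py <<'E'
import sys
from h import *
np.set_printoptions(precision=3,suppress=True)
def go(x,y,z,yaw):
    s=r.sense(); p=s['eef_pos']; t=s['tcp_rot'][2]
    d=(np.array([x,y,z])-p)/10; c,n=np.cos(t),np.sin(t)
    print('delta cm',np.array([c*d[0]+n*d[1], n*d[0]-c*d[1], -d[2]]),'yaw',-(yaw-t),'rot',s['tcp_rot'],'clock',s['clock'])
if __name__=='__main__': go(*map(float,sys.argv[1:]))
E
python3 g.py 555 -221.5 200 0.38
```

```text
delta cm [ 46.256 -24.67    3.13 ] yaw -0.07421449469598651 rot [ 3.142 -0.     0.306] clock 1.3
```

play_rows:
  steps:
    - {"delta_pos": [4, -2, 0], "yaw": -0.01, "jaw": 60}
    - {"delta_pos": [8, -4.2, 0], "yaw": -0.02, "jaw": 60}
    - {"delta_pos": [12, -6.4, 0], "yaw": -0.03, "jaw": 60}
    - {"delta_pos": [16, -8.5, 0], "yaw": -0.04, "jaw": 60}
    - {"delta_pos": [20, -10.7, 0], "yaw": -0.05, "jaw": 60}
    - {"delta_pos": [24, -12.8, 0], "yaw": -0.06, "jaw": 60}
    - {"delta_pos": [28, -15, 0], "yaw": -0.07, "jaw": 60}
    - {"delta_pos": [31, -16.5, 0], "yaw": -0.074, "jaw": 60}

```text
clock: 2.1
eef_pos: [435.6, -343.3, 231.5]
tcp_rot: [3.141, -0.001, 0.381]
contact_force: [0.1, -1.1, 0.3]
opening: 0.6
grasp_force: 0.0
```

```bash
python3 g.py 555 -221.5 200 0.38
```

```text
delta cm [15.612 -6.865  3.151] yaw 0.001033788056969187 rot [ 3.141 -0.001  0.381] clock 2.1
```

play_rows:
  steps:
    - {"delta_pos": [3, -1.3, 0], "yaw": 0, "jaw": 60}
    - {"delta_pos": [6, -2.6, 0], "yaw": 0, "jaw": 60}
    - {"delta_pos": [9, -3.9, 0], "yaw": 0, "jaw": 60}
    - {"delta_pos": [12, -5.2, 0], "yaw": 0, "jaw": 60}
    - {"delta_pos": [14.5, -6.4, 1], "yaw": 0, "jaw": 60}
    - {"delta_pos": [15.6, -6.9, 2], "yaw": 0, "jaw": 60}
    - {"delta_pos": [15.6, -6.9, 2.6], "yaw": 0, "jaw": 60}
    - {"delta_pos": [15.6, -6.9, 2.6], "yaw": 0, "jaw": 60}

```text
clock: 2.9
eef_pos: [552.2, -223.6, 204.0]
tcp_rot: [-3.14, 0.002, 0.38]
contact_force: [-1.4, 0.0, -0.7]
opening: 0.601
grasp_force: 0.0
```

```bash
cat > c.py <<'E'
from h import *
im,d=grab('side'); cv2.imwrite('pics/s1.png',cv2.resize(im[60:260,280:460,::-1],None,fx=3,fy=3))
print(at_height('side',vision.landmark_of('side','bin_grip')[0]['uv'],155))
E
python3 c.py; python3 g.py 555 -221.5 136 0.38
```

```text
[ 553.94932724 -227.85492028  155.        ]
delta cm [ 0.33  -0.171  6.922] yaw -0.0011310933363005704 rot [-3.141  0.001  0.379] clock 3.0
```

View pics/s1.png

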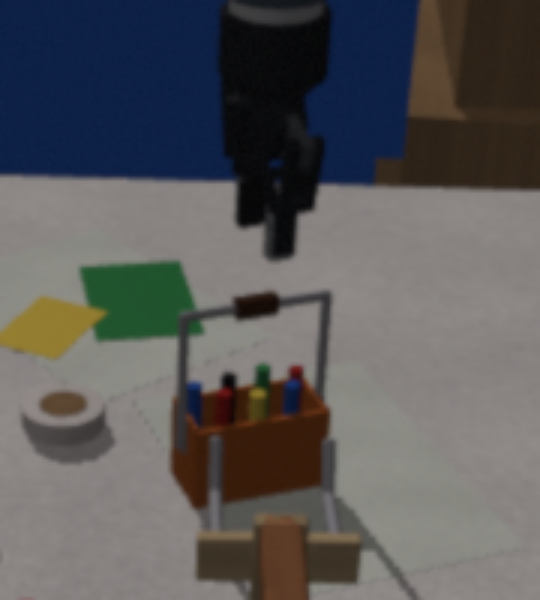

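play_rows:
  steps:
    - {"delta_pos": [0, 0, 1.5], "yaw": 0, "jaw": 60}
    - {"delta_pos": [0, 0, 3], "yaw": 0, "jaw": 60}
    - {"delta_pos": [0, 0, 4.5], "yaw": 0, "jaw": 60}
    - {"delta_pos": [0, 0, 5.8], "yaw": 0, "jaw": 60}
    - {"delta_pos": [0, 0, 6.8], "yaw": 0, "jaw": 60}
    - {"delta_pos": [0, 0, 6.8], "yaw": 0, "jaw": 60}
    - {"delta_pos": [0, 0, 6.8], "yaw": 0, "jaw": 30}
    - {"delta_pos": [0, 0, 6.8], "yaw": 0, "jaw": 30}

```text
clock: 3.8
eef_pos: [553.9, -223.6, 137.8]
tcp_rot: [3.141, -0.001, 0.38]
contact_force: [-0.4, 0.7, 1.0]
opening: 0.302
grasp_force: 0.0
```

play_rows:
  steps:
    - {"delta_pos": [0, 0, 0], "yaw": 0, "jaw": 20}
    - {"delta_pos": [0, 0, 0], "yaw": 0, "jaw": 10}
    - {"delta_pos": [0, 0, 0], "yaw": 0, "jaw": 0}
    - {"delta_pos": [0, 0, 0], "yaw": 0, "jaw": 0}
    - {"delta_pos": [0, 0, 0], "yaw": 0, "jaw": 0}
    - {"delta_pos": [0, 0, 0], "yaw": 0, "jaw": 0}
    - {"delta_pos": [0, 0, 0], "yaw": 0, "jaw": 0}
    - {"delta_pos": [0, 0, 0], "yaw": 0, "jaw": 0}
  grip_force: 50

```text
clock: 4.6
eef_pos: [554.1, -223.7, 138.0]
tcp_rot: [3.14, -0.001, 0.38]
contact_force: [-0.1, -0.8, 6.3]
opening: 0.127
grasp_force: 50.1
```

play_rows:
  steps:
    - {"delta_pos": [0, 0, -0.5], "yaw": 0, "jaw": 0}
    - {"delta_pos": [0, 0, -1.5], "yaw": 0, "jaw": 0}
    - {"delta_pos": [0, 0, -2.8], "yaw": 0, "jaw": 0}
    - {"delta_pos": [0, 0, -4.2], "yaw": 0, "jaw": 0}
    - {"delta_pos": [0, 0, -5.4], "yaw": 0, "jaw": 0}
    - {"delta_pos": [0, 0, -6.3], "yaw": 0, "jaw": 0}
    - {"delta_pos": [0, 0, -6.5], "yaw": 0, "jaw": 0}
    - {"delta_pos": [0, 0, -6.5], "yaw": 0, "jaw": 0}

```text
clock: 5.4
eef_pos: [553.5, -223.5, 202.7]
tcp_rot: [3.141, -0.0, 0.38]
contact_force: [0.0, -0.5, -2.0]
opening: 0.13
grasp_force: 49.1
```

```bash
cat > c2.py <<'E'
from h import *
im,d=grab('side'); cv2.imwrite('pics/s2.png',cv2.resize(im[60:260,280:460,::-1],None,fx=3,fy=3))
print(r.sense()['opening'],r.sense()['grasp_force'])
E
python3 c2.py; python3 g.py 545 -50 203 0.038
```

```text
0.12993403974432782 49.081445932388306
delta cm [  5.66  -16.405  -0.084] yaw 0.34183328119638806 rot [-3.141  0.     0.38 ] clock 5.45
```

View pics/s2.png

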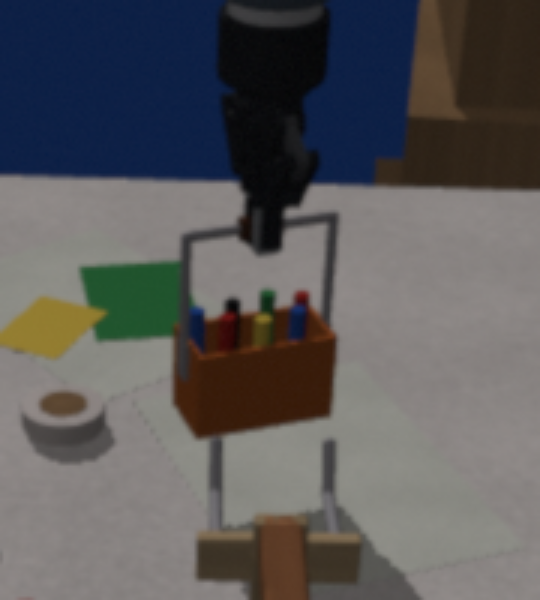

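play_rows:
  steps:
    - {"delta_pos": [0.5, -1.5, 0], "yaw": 0.03, "jaw": 0}
    - {"delta_pos": [1.3, -3.8, 0], "yaw": 0.08, "jaw": 0}
    - {"delta_pos": [2.2, -6.5, 0], "yaw": 0.14, "jaw": 0}
    - {"delta_pos": [3.1, -9.2, 0], "yaw": 0.2, "jaw": 0}
    - {"delta_pos": [4, -11.8, 0], "yaw": 0.26, "jaw": 0}
    - {"delta_pos": [4.9, -14.2, 0], "yaw": 0.31, "jaw": 0}
    - {"delta_pos": [5.5, -15.9, 0], "yaw": 0.34, "jaw": 0}
    - {"delta_pos": [5.7, -16.4, 0], "yaw": 0.342, "jaw": 0}

```text
clock: 6.25
eef_pos: [544.9, -48.4, 201.6]
tcp_rot: [-3.141, 0.001, 0.039]
contact_force: [0.9, -0.4, -1.5]
opening: 0.135
grasp_force: 49.1
```

```bash
cat > c3.py <<'E'
from h import *
np.set_printoptions(precision=1,suppress=True)
im,d=grab('side','s3')
A=cloud('side',d,np.ones((480,640),bool)); it,dt=grab('top','t3'); B=cloud('top',dt,np.ones((480,640),bool))
for n,C in (('side',A),('top',B)):
    for m,(lo,hi) in dict(boxfoot=((440,-130,66),(650,20,125)),prongs=((480,30,165),(620,112,215))).items():
        P=C[np.all((C>lo)&(C<hi),1)]; print(n,m,len(P),np.percentile(P,[2,98],axis=0).ravel(),cv2.minAreaRect(P[:,:2].astype(np.float32)))
    print([ (x['conf'],at_height(n,x['uv'],222)) for x in vision.landmark_of(n,'bin_grip')])
E
python3 c3.py; python3 g.py 545 56 201 0.038
```

```text
side boxfoot 789 [490.5 -73.6  73.7 601.4 -15.1 124.6] ((544.7171020507812, -45.66386413574219), (120.72582244873047, 61.27760696411133), 2.6944580078125)
side prongs 281 [506.4  38.6 176.6 582.2 108.1 202. ] ((543.700439453125, 73.76756286621094), (76.08960723876953, 75.49763488769531), 1.6400080919265747)
[(0.72, array([539.3, 244.1, 222. ])), (0.56, array([551.1, -43.4, 222. ]))]
top boxfoot 233 [491.1 -74.8  66.2 543.7 -21.3 121.9] ((518.8027954101562, -49.70469665527344), (64.55622100830078, 55.77299880981445), 2.2155914306640625)
top prongs 243 [507.   35.9 176.6 582.7 110.6 204.9] ((544.6204223632812, 73.50595092773438), (76.09181213378906, 77.73377990722656), 1.9874101877212524)
[(0.84, array([547.9, -40.4, 222. ])), (0.43, array([ 646.4, -229.3,  222. ]))]
delta cm [  0.359 -10.654   0.102] yaw 0.0005148128819696743 rot [3.141 0.    0.039] clock 6.45
```

View pics/s3.png

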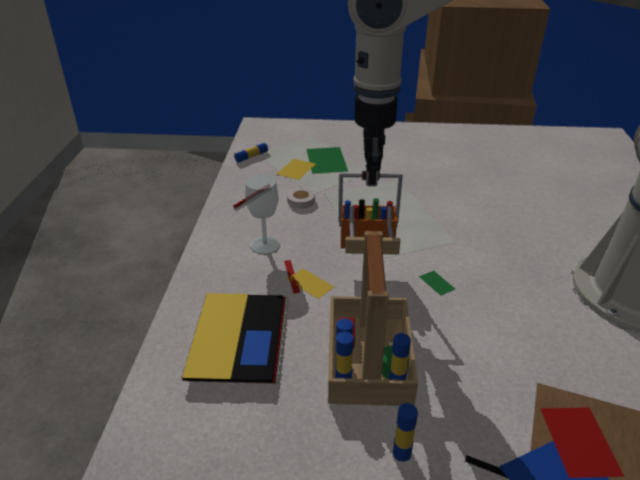

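play_rows:
  steps:
    - {"delta_pos": [0, -1.2, 0], "yaw": 0, "jaw": 0}
    - {"delta_pos": [0.1, -2.8, 0], "yaw": 0, "jaw": 0}
    - {"delta_pos": [0.1, -4.5, 0], "yaw": 0, "jaw": 0}
    - {"delta_pos": [0.2, -6.2, 0], "yaw": 0, "jaw": 0}
    - {"delta_pos": [0.2, -7.9, 0], "yaw": 0, "jaw": 0}
    - {"delta_pos": [0.3, -9.4, 0], "yaw": 0, "jaw": 0}
    - {"delta_pos": [0.3, -10.3, 0], "yaw": 0, "jaw": 0}
    - {"delta_pos": [0.3, -10.4, 0], "yaw": 0, "jaw": 0}

```text
clock: 7.25
eef_pos: [544.6, 55.3, 202.3]
tcp_rot: [-3.141, -0.0, 0.039]
contact_force: [-0.0, 0.5, -0.8]
opening: 0.129
grasp_force: 49.1
```

```bash
cat > c4.py <<'E'
from h import *
np.set_printoptions(precision=1,suppress=True)
im,d=grab('side'); it,dt=grab('top')
a=im[140:380,290:450,::-1]; b=it[200:340,190:390,::-1]
a=cv2.resize(a,(400,600)); b=cv2.resize(b,(400,280)); o=np.zeros((600,800,3),np.uint8); o[:,:400]=a; o[:280,400:]=b
cv2.imwrite('pics/c4.png',o)
for n,D in (('side',d),('top',dt)):
    C=cloud(n,D,np.ones((480,640),bool))
    P=C[np.all((C>(440,0,66))&(C<(650,112,125)),1)]; print(n,len(P),cv2.minAreaRect(P[:,:2].astype(np.float32)))
E
python3 c4.py; python3 g.py 545 56 167 0.038
```

```text
side 1039 ((547.554931640625, 69.28367614746094), (58.1868896484375, 119.66676330566406), 78.60833740234375)
top 157 ((516.3323974609375, 51.912147521972656), (52.66500473022461, 57.549522399902344), 89.02452087402344)
delta cm [ 0.049 -0.181  3.524] yaw 0.00046627183006590217 rot [3.141 0.    0.038] clock 7.35
```

View pics/c4.png

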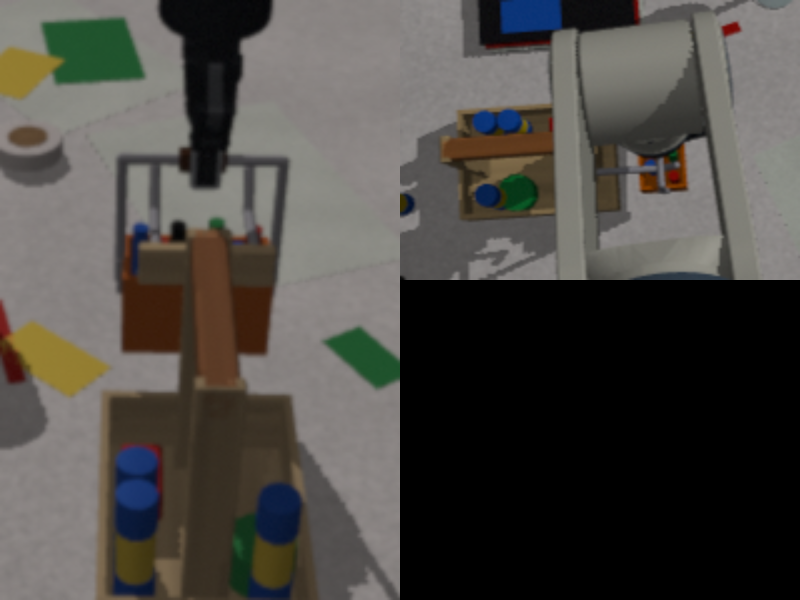

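play_rows:
  steps:
    - {"delta_pos": [0, 0, 0.5], "yaw": 0, "jaw": 0}
    - {"delta_pos": [0, 0, 1.1], "yaw": 0, "jaw": 0}
    - {"delta_pos": [0, 0, 1.7], "yaw": 0, "jaw": 0}
    - {"delta_pos": [0, -0.1, 2.2], "yaw": 0, "jaw": 0}
    - {"delta_pos": [0, -0.1, 2.6], "yaw": 0, "jaw": 0}
    - {"delta_pos": [0, -0.1, 3], "yaw": 0, "jaw": 0}
    - {"delta_pos": [0, -0.1, 3.3], "yaw": 0, "jaw": 0}
    - {"delta_pos": [0, -0.1, 3.3], "yaw": 0, "jaw": 0}

```text
clock: 8.15
eef_pos: [544.7, 55.4, 169.1]
tcp_rot: [-3.141, -0.0, 0.038]
contact_force: [1.0, 2.5, -0.0]
opening: 0.129
grasp_force: 49.2
```

play_rows:
  steps:
    - {"delta_pos": [0, 0, 0.1], "yaw": 0, "jaw": 0}
    - {"delta_pos": [0, 0, 0.2], "yaw": 0, "jaw": 0}
    - {"delta_pos": [0, 0, 0.2], "yaw": 0, "jaw": 0}
    - {"delta_pos": [0, 0, 0.2], "yaw": 0, "jaw": 0}
    - {"delta_pos": [0, 0, 0.2], "yaw": 0, "jaw": 0}
    - {"delta_pos": [0, 0, 0.2], "yaw": 0, "jaw": 0}
    - {"delta_pos": [0, 0, 0.2], "yaw": 0, "jaw": 0}
    - {"delta_pos": [0, 0, 0.2], "yaw": 0, "jaw": 0}

```text
clock: 8.95
eef_pos: [544.8, 55.1, 167.4]
tcp_rot: [-3.142, -0.0, 0.038]
contact_force: [1.7, 2.3, 1.0]
opening: 0.132
grasp_force: 49.6
```

Seated with light contact; release gently.

play_rows:
  steps:
    - {"delta_pos": [0, 0, 0], "yaw": 0, "jaw": 15}
    - {"delta_pos": [0, 0, 0], "yaw": 0, "jaw": 18}
    - {"delta_pos": [0, 0, 0], "yaw": 0, "jaw": 21}
    - {"delta_pos": [0, 0, 0], "yaw": 0, "jaw": 25}
    - {"delta_pos": [0, 0, 0], "yaw": 0, "jaw": 30}
    - {"delta_pos": [0, 0, 0], "yaw": 0, "jaw": 40}
    - {"delta_pos": [0, 0, 0], "yaw": 0, "jaw": 45}
    - {"delta_pos": [0, 0, 0], "yaw": 0, "jaw": 45}

```text
clock: 9.75
eef_pos: [544.5, 55.0, 167.2]
tcp_rot: [3.141, 0.0, 0.038]
contact_force: [-0.2, 0.4, -1.1]
opening: 0.453
grasp_force: 0.0
```

play_rows:
  steps:
    - {"delta_pos": [0, 0, -0.5], "yaw": 0, "jaw": 45}
    - {"delta_pos": [0, 0, -1.5], "yaw": 0, "jaw": 45}
    - {"delta_pos": [0, 0, -3], "yaw": 0, "jaw": 45}
    - {"delta_pos": [0, 0, -5], "yaw": 0, "jaw": 45}
    - {"delta_pos": [0, 0, -7], "yaw": 0, "jaw": 45}
    - {"delta_pos": [0, 0, -9], "yaw": 0, "jaw": 45}
    - {"delta_pos": [0, 0, -11], "yaw": 0, "jaw": 45}
    - {"delta_pos": [0, 0, -12], "yaw": 0, "jaw": 45}

```text
clock: 10.55
eef_pos: [545.4, 55.2, 290.0]
tcp_rot: [-3.141, -0.003, 0.038]
contact_force: [-0.7, 0.1, -0.5]
opening: 0.444
grasp_force: 0.0
```

```bash
cat > c5.py <<'E'
from h import *
np.set_printoptions(precision=1,suppress=True)
im,d=grab('side'); it,dt=grab('top')
a=im[140:380,290:450,::-1]; b=it[200:340,190:390,::-1]
a=cv2.resize(a,(400,600)); b=cv2.resize(b,(400,280)); o=np.zeros((600,800,3),np.uint8); o[:,:400]=a; o[:280,400:]=b
cv2.imwrite('pics/c5.png',o)
for n,D in (('side',d),('top',dt)):
    C=cloud(n,D,np.ones((480,640),bool))
    for m,(lo,hi) in dict(bin=((440,0,30),(650,112,125)),tray=((440,80,42),(640,340,62)),bar=((500,145,195),(580,280,212)),ups=((490,120,212),(590,310,230)),cross=((440,20,170),(650,75,198))).items():
        P=C[np.all((C>lo)&(C<hi),1)]; 
        if len(P)>5: print(n,m,len(P),np.percentile(P,[2,98],axis=0).ravel(),cv2.minAreaRect(P[:,:2].astype(np.float32)))
    print([(x['conf'],at_height(n,x['uv'],205)) for x in vision.landmark_of(n,'caddy_handle')[:1]],[(x['conf'],at_height(n,x['uv'],184)) for x in vision.landmark_of(n,'bin_grip')[:1]])
E
python3 c5.py; python3 g.py 539 216 288 1.609
```

```text
side bin 1675 [487.6  35.8  32.6 603.1  91.  118.4] ((535.7017822265625, 63.711997985839844), (75.8277359008789, 139.57887268066406), 81.19185638427734)
side tray 2448 [467.6  85.5  42.4 607.4 318.3  60.9] ((538.4014282226562, 200.93069458007812), (140.1708984375, 235.78396606445312), 2.036546468734741)
side bar 73 [527.  145.9 195.7 555.2 271.9 211.8] ((537.721435546875, 208.4330291748047), (28.374238967895508, 126.43640899658203), 3.2110049724578857)
side ups 1085 [524.6 140.1 212.9 552.  297.1 217.9] ((538.506103515625, 217.10809326171875), (29.664682388305664, 166.29318237304688), 1.73757004737854)
side cross 576 [486.8  41.6 173.3 603.   69.1 196.3] ((544.572509765625, 57.23284149169922), (121.23139953613281, 37.3100471496582), 1.8528155088424683)
[(0.73, array([538.6, 217.2, 205. ]))] [(0.88, array([549.6,  61.7, 184. ]))]
top bin 410 [489.3  30.1  30.4 555.5  84.4 121.5] ((523.3410034179688, 57.586822509765625), (76.06526184082031, 56.19450378417969), 1.9353108406066895)
top tray 665 [468.  114.5  42.3 606.9 315.3  60. ] ((540.4766845703125, 199.0078125), (140.87930297851562, 234.1737060546875), 2.1102683544158936)
top bar 29 [525.8 194.2 196.9 540.6 273.6 211.5] ((532.77734375, 235.0629119873047), (84.41458892822266, 15.456401824951172), 88.13941192626953)
top ups 549 [525.6 136.3 212.9 550.4 293.8 221.3] ((537.33837890625, 215.40667724609375), (29.2403507232666, 162.69064331054688), 0.7276431918144226)
top cross 125 [487.9  42.7 177.6 532.7  74.8 196.1] ((511.4638671875, 57.38796615600586), (32.03285598754883, 42.79058074951172), 56.7299690246582)
[(0.63, array([537.9, 215.5, 205. ]))] [(0.7, array([548. ,  69.7, 184. ]))]
delta cm [  0.11  -16.107  -0.176] yaw -1.5712215879227074 rot [3.141 0.002 0.038] clock 10.85
```

View pics/c5.png

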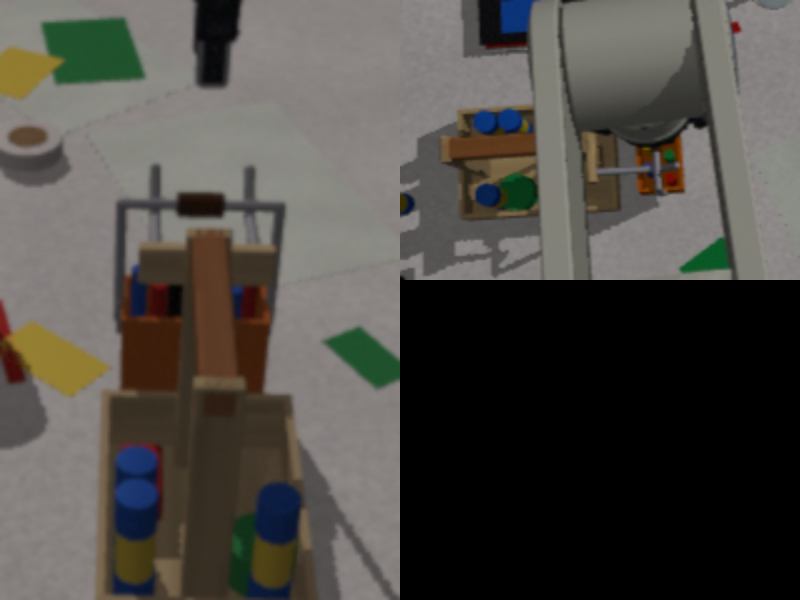

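play_rows:
  steps:
    - {"delta_pos": [0, -2, 0], "yaw": -0.13, "jaw": 80}
    - {"delta_pos": [0, -4, 0], "yaw": -0.26, "jaw": 80}
    - {"delta_pos": [0, -6, 0], "yaw": -0.39, "jaw": 80}
    - {"delta_pos": [0, -8, 0], "yaw": -0.52, "jaw": 80}
    - {"delta_pos": [0, -10, 0], "yaw": -0.65, "jaw": 80}
    - {"delta_pos": [0, -12, 0], "yaw": -0.78, "jaw": 80}
    - {"delta_pos": [0, -14, 0], "yaw": -0.91, "jaw": 80}
    - {"delta_pos": [0, -15.5, 0], "yaw": -1.04, "jaw": 80}

```text
clock: 11.65
eef_pos: [538.2, 210.9, 286.1]
tcp_rot: [-3.14, 0.001, 1.084]
contact_force: [-0.4, 0.1, 0.0]
opening: 0.799
grasp_force: 0.0
```

```bash
python3 g.py 538.3 216.5 255 1.606
```

```text
delta cm [ 0.499 -0.247  3.109] yaw -0.5224440839386397 rot [-3.14   0.001  1.084] clock 11.65
```

play_rows:
  steps:
    - {"delta_pos": [0.3, -0.1, 0], "yaw": -0.13, "jaw": 80}
    - {"delta_pos": [0.5, -0.25, 0], "yaw": -0.26, "jaw": 80}
    - {"delta_pos": [0.5, -0.25, 0.5], "yaw": -0.39, "jaw": 80}
    - {"delta_pos": [0.5, -0.25, 1], "yaw": -0.5, "jaw": 80}
    - {"delta_pos": [0.5, -0.25, 2], "yaw": -0.53, "jaw": 80}
    - {"delta_pos": [0.5, -0.25, 3], "yaw": -0.53, "jaw": 80}
    - {"delta_pos": [0.5, -0.25, 3], "yaw": -0.53, "jaw": 80}
    - {"delta_pos": [0.5, -0.25, 3], "yaw": -0.53, "jaw": 80}

```text
clock: 12.45
eef_pos: [538.6, 215.5, 256.8]
tcp_rot: [-3.14, 0.0, 1.607]
contact_force: [-0.3, -0.4, 0.7]
opening: 0.798
grasp_force: 0.0
```

```bash
python3 g.py 538.3 216.5 187 1.606
```

```text
delta cm [ 0.106 -0.029  6.976] yaw 0.0008961203107082927 rot [-3.14   0.     1.607] clock 12.45
```

play_rows:
  steps:
    - {"delta_pos": [0.1, 0, 1], "yaw": 0, "jaw": 80}
    - {"delta_pos": [0.1, 0, 2.2], "yaw": 0, "jaw": 80}
    - {"delta_pos": [0.1, 0, 3.5], "yaw": 0, "jaw": 80}
    - {"delta_pos": [0.1, 0, 4.8], "yaw": 0, "jaw": 80}
    - {"delta_pos": [0.1, 0, 6], "yaw": 0, "jaw": 80}
    - {"delta_pos": [0.1, 0, 7], "yaw": 0, "jaw": 80}
    - {"delta_pos": [0.1, 0, 7], "yaw": 0, "jaw": 80}
    - {"delta_pos": [0.1, 0, 7], "yaw": 0, "jaw": 70}

```text
clock: 13.25
eef_pos: [538.9, 216.6, 187.2]
tcp_rot: [-3.141, 0.0, 1.608]
contact_force: [0.5, 0.9, 0.2]
opening: 0.7
grasp_force: 0.0
```

play_rows:
  steps:
    - {"delta_pos": [0, 0, 0], "yaw": 0, "jaw": 60}
    - {"delta_pos": [0, 0, 0], "yaw": 0, "jaw": 50}
    - {"delta_pos": [0, 0, 0], "yaw": 0, "jaw": 42}
    - {"delta_pos": [0, 0, 0], "yaw": 0, "jaw": 36}
    - {"delta_pos": [0, 0, 0], "yaw": 0, "jaw": 30}
    - {"delta_pos": [0, 0, 0], "yaw": 0, "jaw": 20}
    - {"delta_pos": [0, 0, 0], "yaw": 0, "jaw": 0}
    - {"delta_pos": [0, 0, 0], "yaw": 0, "jaw": 0}
  grip_force: 110

```text
clock: 14.05
eef_pos: [539.4, 216.6, 187.7]
tcp_rot: [3.141, -0.0, 1.608]
contact_force: [1.6, -0.9, 4.1]
opening: 0.269
grasp_force: 108.1
```

play_rows:
  steps:
    - {"delta_pos": [0, 0, 0], "yaw": 0, "jaw": 0}
    - {"delta_pos": [0, 0, 0], "yaw": 0, "jaw": 0}
    - {"delta_pos": [0, 0, 0], "yaw": 0, "jaw": 0}
    - {"delta_pos": [0, 0, -0.1], "yaw": 0, "jaw": 0}
    - {"delta_pos": [0, 0, -0.3], "yaw": 0, "jaw": 0}
    - {"delta_pos": [0, 0, -0.6], "yaw": 0, "jaw": 0}
    - {"delta_pos": [0, 0, -0.9], "yaw": 0, "jaw": 0}
    - {"delta_pos": [0, 0, -1.2], "yaw": 0, "jaw": 0}

```text
clock: 14.85
eef_pos: [538.5, 216.5, 199.1]
tcp_rot: [-3.141, 0.0, 1.608]
contact_force: [0.5, -0.4, -6.3]
opening: 0.262
grasp_force: 108.0
```

play_rows:
  steps:
    - {"delta_pos": [0, 0, -0.4], "yaw": 0, "jaw": 0}
    - {"delta_pos": [0, 0, -1], "yaw": 0, "jaw": 0}
    - {"delta_pos": [0, 0, -1.7], "yaw": 0, "jaw": 0}
    - {"delta_pos": [0, 0, -2.4], "yaw": 0, "jaw": 0}
    - {"delta_pos": [0, 0, -3.1], "yaw": 0, "jaw": 0}
    - {"delta_pos": [0, 0, -3.7], "yaw": 0, "jaw": 0}
    - {"delta_pos": [0, 0, -4.2], "yaw": 0, "jaw": 0}
    - {"delta_pos": [0, 0, -4.4], "yaw": 0, "jaw": 0}

```text
clock: 15.65
eef_pos: [539.1, 216.6, 244.0]
tcp_rot: [3.141, -0.0, 1.608]
contact_force: [-0.0, 0.1, -7.0]
opening: 0.259
grasp_force: 108.1
```

play_rows:
  steps:
    - {"delta_pos": [0, 0, -0.4], "yaw": 0, "jaw": 0}
    - {"delta_pos": [0, 0, -1], "yaw": 0, "jaw": 0}
    - {"delta_pos": [0, 0, -1.7], "yaw": 0, "jaw": 0}
    - {"delta_pos": [0, 0, -2.4], "yaw": 0, "jaw": 0}
    - {"delta_pos": [0, 0, -3.1], "yaw": 0, "jaw": 0}
    - {"delta_pos": [0, 0, -3.8], "yaw": 0, "jaw": 0}
    - {"delta_pos": [0, 0, -4.4], "yaw": 0, "jaw": 0}
    - {"delta_pos": [0, 0, -4.7], "yaw": 0, "jaw": 0}

```text
clock: 16.45
eef_pos: [539.1, 216.6, 291.1]
tcp_rot: [3.141, -0.0, 1.608]
contact_force: [0.6, -0.1, -6.3]
opening: 0.26
grasp_force: 108.1
```

play_rows:
  steps:
    - {"delta_pos": [0, 0, 0], "yaw": 0, "jaw": 0}
    - {"delta_pos": [0, 0, 0], "yaw": 0, "jaw": 0}
    - {"delta_pos": [0, 0, 0], "yaw": 0, "jaw": 0}
    - {"delta_pos": [0, 0, 0], "yaw": 0, "jaw": 0}
    - {"delta_pos": [0, 0, 0], "yaw": 0, "jaw": 0}
    - {"delta_pos": [0, 0, 0], "yaw": 0, "jaw": 0}
    - {"delta_pos": [0, 0, 0], "yaw": 0, "jaw": 0}
    - {"delta_pos": [0, 0, 0], "yaw": 0, "jaw": 0}

```text
clock: 17.25
eef_pos: [538.8, 216.5, 290.3]
tcp_rot: [-3.142, 0.0, 1.608]
contact_force: [-0.5, 0.3, -6.3]
opening: 0.261
grasp_force: 108.1
```

play_rows:
  steps:
    - {"delta_pos": [0, 0, 0], "yaw": 0, "jaw": 0}
    - {"delta_pos": [0, 0, 0], "yaw": 0, "jaw": 0}
    - {"delta_pos": [0, 0, 0], "yaw": 0, "jaw": 0}
    - {"delta_pos": [0, 0, 0], "yaw": 0, "jaw": 0}
    - {"delta_pos": [0, 0, 0], "yaw": 0, "jaw": 0}
    - {"delta_pos": [0, 0, 0], "yaw": 0, "jaw": 0}
    - {"delta_pos": [0, 0, 0], "yaw": 0, "jaw": 0}
    - {"delta_pos": [0, 0, 0], "yaw": 0, "jaw": 0}

```text
clock: 18.05
eef_pos: [538.8, 216.5, 290.3]
tcp_rot: [-3.142, 0.0, 1.608]
contact_force: [-0.4, 0.8, -6.8]
opening: 0.261
grasp_force: 108.1
```

```bash
cat > c6.py <<'E'
from h import *
np.set_printoptions(precision=3,suppress=True)
im,d=grab('side','s6')
C=cloud('side',d,np.ones((480,640),bool))
P=C[np.all((C>(500,140,295))&(C<(580,295,345)),1)]   # bar/upright tops
print(len(P), np.percentile(P,[2,98],axis=0))
T=P[P[:,2]>np.percentile(P[:,2],60)]
for lo,hi in ((140,170),(170,200),(230,260),(260,290)):
    Q=P[(P[:,1]>lo)&(P[:,1]<hi)]; print(lo,len(Q),np.percentile(Q[:,2],95) if len(Q) else None)
Q=C[np.all((C>(440,0,100))&(C<(650,112,225)),1)]; print('bin',np.percentile(Q,[2,98],axis=0))
print(r.sense())
E
python3 c6.py
```

```text
1664 [[506.19  156.233 299.203]
 [571.849 292.872 344.144]]
140 85 319.72190198650645
170 147 319.59245365370134
230 296 342.7558242427707
260 240 319.893792055787
bin [[486.653  36.068 137.609]
 [602.089  91.59  221.282]]
{'clock': 18.1, 'qpos': array([0.38 , 0.233, 1.664, 0.   , 1.245, 0.343]), 'qvel': array([-0.002, -0.   , -0.001,  0.002, -0.   , -0.006]), 'joint_efforts': array([  0.001, -57.353, -38.916,  -0.097,   0.02 ,   0.001]), 'eef_pos': array([538.84 , 216.544, 290.271]), 'tcp_rot': array([-3.142, -0.   ,  1.608]), 'contact_force': array([-0.102,  0.45 , -6.507]), 'wrist_torque': array([0.153, 0.074, 0.011]), 'grasp_force': 108.09391736984253, 'opening': 0.2631360165495107}
```

View pics/s6.png

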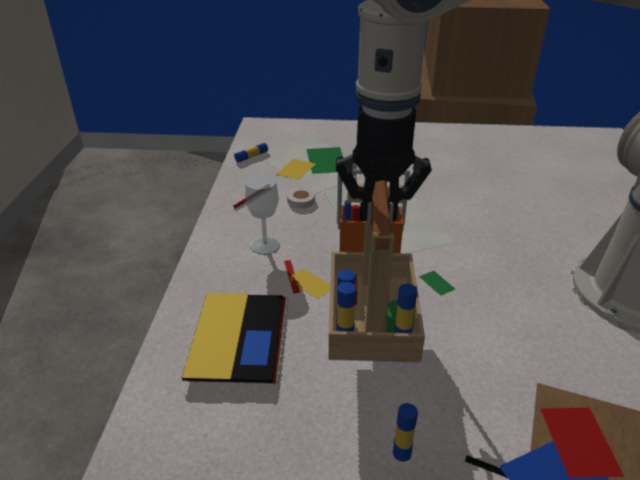

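The side view shows the caddy level at about 102 mm (bar tops at 320 mm at both ends). The bin is hanging on the hook around (370,230), and the bystanders have not moved. I'm handing it in.

```bash
python3 -c "
from rig import r
print(r.sign_off())"
```

```text
the job is handed in; nothing more can be done
None
```

The bin is hanging on the caddy's double hook and released. The gripper is holding the caddy level and still, about 10 cm above the table, with no bystander moved. The job is handed in, but sign-off returned no verdict.

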